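# Close the bead pot with the lid that fits

## Robot

A 6-joint arm with a two-finger parallel gripper is mounted at the origin on the work surface. World frame = base frame: x ahead of the robot, y to its left, z up, the work surface at z = 0. Lengths are in m, angles in rad, forces in N, time in s.
With the tool pointing down it reaches from about 0.25 to 0.725 m from the base axis. Payload 4 kg.
Tool frame: the origin (TCP) lies midway between the tips of the shut fingers; the grasp point (between the pads) lies 19 mm behind it; z points along the fingers, x is the direction in which the jaws open and shut, and the axes are right-handed (so a half turn about z gives the same grasp; the last joint's range is limited). The gripper opens to 85 mm and grips with 20 to 120 N. Pads are 22 mm wide; open, the fingers measure 114 mm over their backs; the gripper's body (76 mm by 85 mm) begins 54 mm behind the grasp point. The pads swing forward as they close: fully open they stand 13 mm farther back than shut.
Start: joints at [-1.278, 0.241, 0.005, 1.335, 0, 1.571], TCP at [0.144, -0.479, 0.196] pointing down, gripper open.
Joint ranges: [-2.72, 2.72], [-1.05, 1.87], [-1.09, 1.28], [-1.99, 2.15], [-1.42, 1.44], [-3.14, 3.14]. Speed limits (rad/s): [2.79, 2.79, 3.14, 3.14, 3.14, 3.14].

## Interface

Orientations are given as a unit quaternion [x, y, z, w].
In Python, from workcell import bot gives the robot as it stands.
- The arm moves only by the tool drive_tool, never from a script. Its argument "rows" is text: rows parted by semicolons, each of 5 numbers parted by spaces: the finger opening in mm, from 0 to 85.4, then the shift along the tool's x, y, z in mm, then the turn about the tool's z in rad. A call has 1 to 12 rows; each row shifts and turns the commanded pose from where the row before left it, along the tool's axes as they then stand; what a row does not reach is not made up. A row lasts 1/10 s, in which the tool goes at most 50 mm and 8.59 degrees, less where a joint would pass 70% of its speed; a pose out of reach is approached as far as the arm can. A call is refused whole if a number of a shift passes 50 or a number of a turn 0.15, either way. A call with a gripper value outside its range is refused whole. The fingers move at their own pace and stop on an object; the grip force is fixed at half the most. Time passes only in rows, so rows that do not move let the fingers close. It gives the time, the measured TCP pose, the force and the opening at its end, in the units of the state.
- bot.get_obs(): the state, without advancing time (a new reading comes with each control period).
- bot.camera(name): name is "scene" or "top" or "wrist"; returns a dict with "image" (384x512x3 uint8, red, green, blue), "vertical_fov" (degrees; the focal length in pixels is half the picture's height over the tangent of half this angle, whatever the lens; pixels are square), "cx", "cy" (the principal point, pixels), "R" (3x3) and "t" (3): a world point X has camera coordinates R X + t; the wrist camera has in their place "tool_from_camera" (4x4, takes a point from camera to tool coordinates, whose origin is the TCP and whose axes are the tool frame's). Camera axes: x right, y down, z forward; pixel columns grow to the right and rows downward; lengths in m; the calibration is good to about 2 mm. A picture is of the moment at which its call begins: read the wrist's pose just before it. There is no depth.
- bot.job_done(): hands the job in, once; it reports no verdict.
The state is a dict: "clock": time; "joint_pos": joint angles; "joint_vel": joint speeds; "tau": joint torques, N m; "eef_pos": TCP position; "tool_rot": TCP orientation; "ft_force": force on the tool from outside, world axes, zero at the start; "ft_torque": the same for the moment, N m; "grip_width": finger opening in m.
Only numpy, scipy, OpenCV 4.12 (cv2) and the standard library are available. Lean on these libraries where they do the work, as an engineer would, in place of code of your own. Each camera call takes 0.05 s, during which the arm holds its last target. There are 200 camera calls.

## Task

Close the open green pot of glass beads with the one red lid that fits its mouth: set it down on the pot, without dropping it, so that its plug is in the mouth and its disc lies flat on the rim. Leave the other two lids lying where they are, and the pot standing in its place.

Things in the scene. Friction and masses are not known exactly. Their poses are not given: they have to be found in the camera images.
- pot: Open, straight-sided sage-green round pot, 78 mm across and 75 mm tall, mouth 66 mm across, wall 6 mm; beads fill its lower half, clear of any plug. Loose, about 0.4 kg. Origin: centre of its underside, z up; the rim is 75 mm above it, so a seated lid's origin (plug 10 mm deep) is at 65 mm.
- lid_small: Red plastic lid, the smallest of three look-alikes: disc 60 mm across, 5 mm thick; on top an upright round grip 24 mm across, 30 mm tall; below a tapered plug 10 mm deep, 28 mm across at its bottom, 44 mm at the disc. Stands on its plug. Origin: centre of the plug's underside, z up (disc top at 15 mm, grip top at 45 mm). About 60 g.
- lid_medium: Red plastic lid, the middle-sized of three look-alikes: disc 82 mm across, 5 mm thick; on top an upright round grip 24 mm across, 30 mm tall; below a tapered plug 10 mm deep, 44 mm across at its bottom, 60 mm at the disc. Stands on its plug. Origin: centre of the plug's underside, z up (disc top at 15 mm, grip top at 45 mm). About 60 g.
- lid_large: Red plastic lid, the largest of three look-alikes: disc 104 mm across, 5 mm thick; on top an upright round grip 24 mm across, 30 mm tall; below a tapered plug 10 mm deep, 70 mm across at its bottom, 86 mm at the disc. Stands on its plug. Origin: centre of the plug's underside, z up (disc top at 15 mm, grip top at 45 mm). About 60 g.
Things that resemble listed ones, but are neither listed nor needed, are in the scene too. What is shaped like the lid_medium but blue or yellow is not meant. Several things look just like the pot: the one meant starts farthest to the robot's right.

How it is judged:
At the end, for the whole second after the job is handed in: Middle lid seated on the pot: centred within 10 mm, origin 60 to 69 mm above the pot's, in line with it within 7 degrees; pot upright within 6 degrees, on the table, within 50 mm of its start; the other lids within 30 mm of theirs; lid and pot at rest (below 0.02 m/s) (horizontal distance between lid_medium and pot below 0.01 m and z of lid_medium in the frame of pot between 0.06 and 0.069 m and angle between the z axis of lid_medium and the z axis of pot, either way round below 0.12 rad and angle between pot's own z axis and vertical below 0.1 rad and height (world z) of pot below 0.01 m and distance of pot from where it was at the start of the episode below 0.05 m and distance of each of lid_small, lid_large from where it was at the start of the episode below 0.03 m and linear speed of each of lid_medium, pot below 0.02 m/s); the robot touches nothing.
It fails at once if the middle-sized lid is let go of (fingers not touching it) above the pot, more than 20 mm higher than its seat (horizontal distance between lid_medium and pot below 0.05 m and height (world z) of lid_medium above 0.085 m and contact force between the fingers and lid_medium below 0.05 N).
It fails at once if the pot is tipped by more than 35 degrees, which would spill the beads (angle between pot's own z axis and vertical above 0.6 rad).
It fails at once if the small or the large lid is moved by more than 30 mm (distance of any of lid_small, lid_large from where it was at the start of the episode above 0.03 m).
It also fails if it takes over 35 s, if anything falls off the work surface, if the arm or the gripper's body presses on something with over 40 N, if the wrist force passes 120 N, or if a joint passes its speed limit or range.

## Working session

There is one attempt and no reset: what is moved stays moved. The work goes in short steps, Python scripts to look and compute and a tool call to move; the robot and the scene stay as the last step left them, time stands still between calls to the robot, and variables do not carry over. Pictures are saved under pics/ and viewed, about 8 in all and at most 12, crops included, and the job is handed in when it is done.

Besides the shell and the picture viewer there is one more tool, called after "Request:" as a command line: name --argument value ..., lists and objects as JSON in quotes. drive_tool: Moves the arm, as the interface text tells. Its arguments: {"type":"object","properties":{"rows":{"type":"string"}},"required":["rows"]}

```bash
mkdir -p pics
cat > h.py <<'E'
import numpy as np, cv2
from workcell import bot
def f(c): return c["image"].shape[0]/2/np.tan(np.radians(c["vertical_fov"])/2)
def ray(c,u,v):
    d=np.array([(u-c["cx"])/f(c),(v-c["cy"])/f(c),1.]);R=np.array(c["R"]);t=np.array(c["t"])
    return -R.T@t, R.T@d
def at(c,u,v,z):
    o,d=ray(c,u,v); return o+d*(z-o[2])/d[2]
def proj(c,X):
    p=np.array(c["R"])@np.array(X)+np.array(c["t"]); return p[:2]/p[2]*f(c)+[c["cx"],c["cy"]]
def save(c,n): cv2.imwrite("pics/"+n,cv2.cvtColor(c["image"],cv2.COLOR_RGB2BGR))
E
python3 - <<'E'
from h import *
import pickle
o=bot.get_obs();print(o["clock"],o["eef_pos"],o["tool_rot"],o["grip_width"])
for n in ("top","scene"):
    c=bot.camera(n);save(c,n+".png");pickle.dump(c,open(n+".pkl","wb"))
    print(n,f(c),c["cx"],c["cy"],np.round(c["R"],3).tolist(),np.round(-np.array(c["R"]).T@c["t"],3))
E
```

```text
0.0 [ 0.14410653 -0.47801479  0.19548475] [ 8.02697897e-01 -5.96384844e-01 -8.81252459e-04 -6.53718143e-04] 0.08578051193107188
top 415.2409483301849 253.66885900404498 191.88585240368658 [[-0.007, -1.0, 0.007], [-0.992, 0.006, -0.128], [0.128, -0.008, -0.992]] [0.432 0.028 0.925]
scene 462.8317168352867 255.14564426445958 187.32216921701283 [[-0.537, 0.844, -0.007], [0.537, 0.336, -0.774], [-0.651, -0.419, -0.633]] [1.189 0.433 0.635]
```

View pics/top.png

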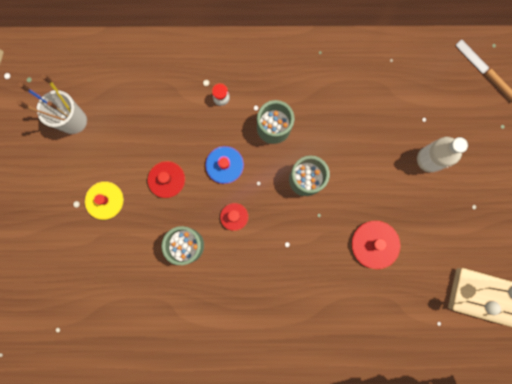

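View pics/scene.png

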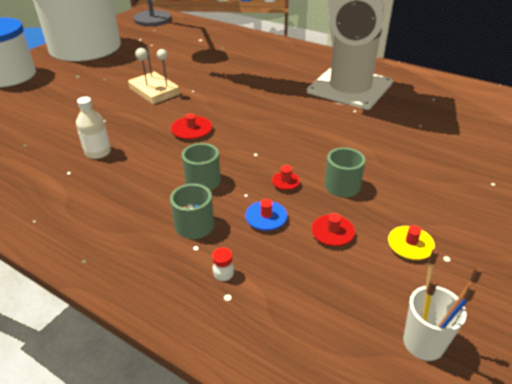

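Top view (robot's right is at image right):
- **Pots:** three look-alikes at (275,122), (310,176) and (182,246). The one farthest right is (310,176).
- **Red lids:** (166,180) is about 37 px across (medium), (234,217) about 28 px (small) and (376,245) about 48 px (large). The blue lid (224,165), yellow lid (104,200) and red-capped jar (220,95) are not meant.

Next I measure these and check the choice in a crop.

Run:
```python
from h import *
import pickle
c=pickle.load(open("top.pkl","rb"));s=pickle.load(open("scene.pkl","rb"))
hsv=cv2.cvtColor(c["image"],cv2.COLOR_RGB2HSV)
red=(((hsv[...,0]<5)|(hsv[...,0]>174))&(hsv[...,1]>200)&(hsv[...,2]>110)).astype(np.uint8)
grn=((hsv[...,0]>50)&(hsv[...,0]<95)&(hsv[...,1]>40)&(hsv[...,2]<190)).astype(np.uint8)
for nm,m in(("red",red),("grn",grn)):
    for k in cv2.findContours(m,0,1)[0]:
        if cv2.contourArea(k)<250: continue
        e=cv2.fitEllipse(cv2.convexHull(k)); 
        P=at(c,*e[0],.013 if nm=="red" else .075)
        print(nm,np.round(e[0],1),np.round(e[1],1),P.round(3),"diam mm",np.round(np.array(e[1])*(.925-P[2])/f(c)*1000/1.0,0),"scene",proj(s,P).round())
im=cv2.cvtColor(c["image"],cv2.COLOR_RGB2BGR)[80:290,80:420]
cv2.imwrite("pics/crop.png",cv2.resize(im,None,fx=2.3,fy=2.3,interpolation=2))
```

```text
red [165.4 179.3] [33.3 35.2] [0.579 0.217 0.013] diam mm [73. 77.] scene [334. 230.]
```

View pics/crop.png

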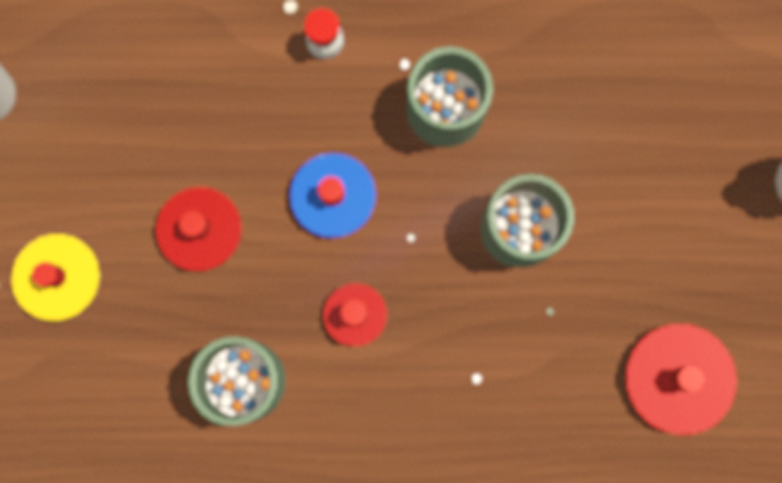

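```bash
cat >> h.py <<'E'
from scipy.spatial.transform import Rotation as Ro
def go(target,turns):
    """rows of shift (mm, tool axes) taking commanded pose to target with the given turns"""
    o=bot.get_obs(); R=Ro.from_quat(o["tool_rot"]); p=np.array(o["eef_pos"]); n=len(turns)
    d=(np.array(target)-p)/n*1000
    print("from",p.round(4),"clock",o["clock"],"J6",round(o["joint_pos"][5],2))
    for t in turns:
        print(*R.inv().apply(d).round(0),t,end="; "); R=R*Ro.from_euler("z",t)
    print()
E
python3 - <<'E'
from h import *
import pickle
c=pickle.load(open("top.pkl","rb"));s=pickle.load(open("scene.pkl","rb"))
for n,u,v,z in(("lid disc",166.3,179.6,.013),("lid grip",163.9,177,.045),("pot rim",310.9,174.5,.075),("pot2 rim",275.5,118.5,.075)):
    P=at(c,u,v,z);print(n,P.round(4),proj(s,P).round())
L=at(c,166,179.4,.013)
go([L[0],L[1],.13],[-.1]*14+[0]*8)
E
```

```text
lid disc [0.5786 0.2148 0.013 ] [333. 229.]
lid grip [0.5791 0.2135 0.045 ] [334. 217.]
pot rim [ 0.5776 -0.0978  0.075 ] [200. 152.]
pot2 rim [ 0.698  -0.0258  0.075 ] [191. 196.]
from [ 0.1441 -0.4781  0.1956] clock 0.1 J6 1.57
-24.0 -28.0 3.0 -0.1; -22.0 -30.0 3.0 -0.1; -18.0 -32.0 3.0 -0.1; -15.0 -34.0 3.0 -0.1; -12.0 -35.0 3.0 -0.1; -8.0 -36.0 3.0 -0.1; -4.0 -37.0 3.0 -0.1; -1.0 -37.0 3.0 -0.1; 3.0 -37.0 3.0 -0.1; 7.0 -37.0 3.0 -0.1; 10.0 -36.0 3.0 -0.1; 14.0 -35.0 3.0 -0.1; 17.0 -33.0 3.0 -0.1; 20.0 -31.0 3.0 -0.1; 23.0 -29.0 3.0 0; 23.0 -29.0 3.0 0; 23.0 -29.0 3.0 0; 23.0 -29.0 3.0 0; 23.0 -29.0 3.0 0; 23.0 -29.0 3.0 0; 23.0 -29.0 3.0 0; 23.0 -29.0 3.0 0;
```

Both positions agree with the scene view: the lid projects to (333,229) and the pot rim to (200,152). I'm setting out.

Request:
drive_tool --rows "60 -24 -28 3 -0.1; 60 -22 -30 3 -0.1; 60 -18 -32 3 -0.1; 60 -15 -34 3 -0.1; 60 -12 -35 3 -0.1; 60 -8 -36 3 -0.1; 60 -4 -37 3 -0.1; 60 -1 -37 3 -0.1; 60 3 -37 3 -0.1; 60 7 -37 3 -0.1; 60 10 -36 3 -0.1; 60 14 -35 3 -0.1"

```text
clock: 1.3
eef_pos: [0.3808, -0.0991, 0.1601]
tool_rot: [0.999, -0.037, -0.0, 0.0]
ft_force: [0.4, -0.3, -0.0]
grip_width: 0.06
```

Run:
```python
from h import *
go([.5788,.214,.13],[-.1]*3+[0]*7)
```

```text
from [ 0.3808 -0.0991  0.1601] clock 1.3 J6 1.39
17.0 -33.0 3.0 -0.1; 21.0 -31.0 3.0 -0.1; 24.0 -29.0 3.0 -0.1; 26.0 -26.0 3.0 0; 26.0 -26.0 3.0 0; 26.0 -26.0 3.0 0; 26.0 -26.0 3.0 0; 26.0 -26.0 3.0 0; 26.0 -26.0 3.0 0; 26.0 -26.0 3.0 0;
```

Request:
drive_tool --rows "60 17 -33 3 -0.1; 60 21 -31 3 -0.1; 60 24 -29 3 -0.1; 60 26 -26 3 0; 60 26 -26 3 0; 60 26 -26 3 0; 60 26 -26 3 0; 60 26 -26 3 0; 60 26 -26 3 0; 60 26 -26 3 0; 60 0 0 0 0; 60 0 0 0 0"

```text
clock: 2.5
eef_pos: [0.5775, 0.212, 0.129]
tool_rot: [0.994, 0.111, -0.001, 0.001]
ft_force: [-0.2, 0.2, -0.6]
grip_width: 0.0602
```

```bash
cat >> h.py <<'E'
def wrist():
    o=bot.get_obs(); c=bot.camera("wrist"); T=np.array(c["tool_from_camera"])
    W=np.eye(4);W[:3,:3]=Ro.from_quat(o["tool_rot"]).as_matrix();W[:3,3]=o["eef_pos"];M=np.linalg.inv(W@T)
    c["R"]=M[:3,:3];c["t"]=M[:3,3]; return o,c
E
python3 - <<'E'
from h import *
import pickle
o,c=wrist();save(c,"w1.png");pickle.dump(c,open("w1.pkl","wb"))
print(o["eef_pos"],o["tool_rot"],o["clock"],"grip top px",proj(c,[.5788,.214,.045]),"disc",proj(c,[.5788,.214,.015]))
E
```

```text
[0.57745544 0.21201476 0.12897291] [ 9.93773052e-01  1.11414014e-01 -1.33607211e-03  5.04066366e-04] 2.5 grip top px [258.07376214 186.10351646] disc [257.99188386 178.3376011 ]
```

View pics/w1.png

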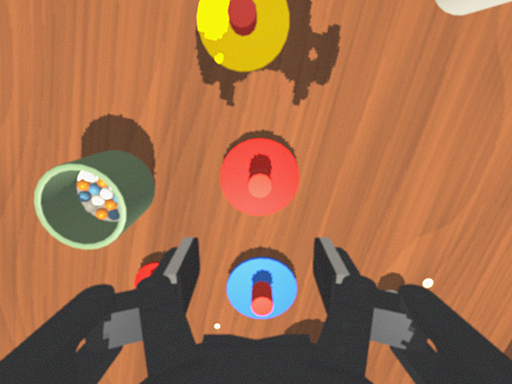

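The medium lid is in the middle, disc centre at (260,177) and grip top at (260,186), within 2 px of the prediction. The blue lid (262,288) and yellow lid (243,20) are well clear of the fingers.

Run:
```python
from h import *
import pickle
c=pickle.load(open("w1.pkl","rb"))
P=at(c,260,186,.045);print(P,at(c,260,177,.014), np.linalg.norm(at(c,220.5,177,.012)-at(c,299,177,.012)))
go([P[0],P[1],.020],[0]*5)
```

```text
[0.58053136 0.21449689 0.045     ] [0.58056637 0.21560704 0.014     ] 0.08176444838451709
from [0.5773 0.2113 0.1295] clock 2.55 J6 1.7
1.0 -1.0 22.0 0; 1.0 -1.0 22.0 0; 1.0 -1.0 22.0 0; 1.0 -1.0 22.0 0; 1.0 -1.0 22.0 0;
```

Request:
drive_tool --rows "60 2 -2 25 0; 60 2 -1 25 0; 60 0 0 25 0; 60 0 0 20 0; 60 0 0 13 0; 60 0 0 0 0; 24 0 0 0 0; 10 0 0 0 0; 10 0 0 0 0; 10 0 0 0 0; 10 0 0 0 0"

```text
clock: 3.65
eef_pos: [0.5817, 0.2157, 0.0229]
tool_rot: [0.994, 0.111, 0.0, -0.0]
ft_force: [0.7, 0.1, 0.2]
grip_width: 0.0102
```

The fingers closed to 10 mm, so they are not on the 24 mm grip. I'll take a look.

Run:
```python
from h import *
import pickle
o,c=wrist();pickle.dump(c,open("w2.pkl","wb"))
s=bot.camera("scene");pickle.dump(s,open("s2.pkl","wb"))
print(o["eef_pos"],o["grip_width"],o["ft_force"],proj(s,o["eef_pos"]))
a=cv2.resize(s["image"][120:320,220:480],(520,400));
b=np.hstack([cv2.resize(c["image"],(533,400))[:,100:433-53],a]);cv2.imwrite("pics/w2.png",b[...,::-1])
```

```text
[0.58172501 0.21569997 0.02292966] 0.010179280997117733 [0.66109575 0.12132269 0.19485384] [333.03424475 226.69996416]
```

View pics/w2.png

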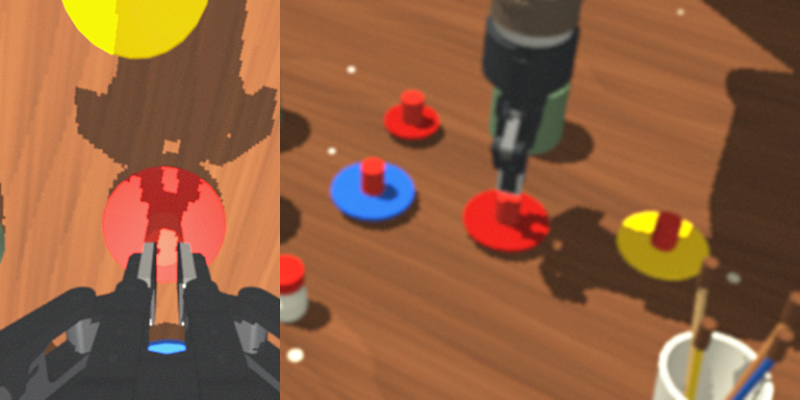

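Run:
```python
from h import *
import pickle
c=pickle.load(open("w2.pkl","rb"));s=pickle.load(open("s2.pkl","rb"));o=bot.get_obs()
print(o["eef_pos"],o["joint_pos"].round(3) if hasattr(o["joint_pos"],"round") else o["joint_pos"])
P=np.array(o["eef_pos"])
print("tcp",proj(c,P),"z.045",proj(c,P+[0,0,.022]),"disc top centre lid",proj(c,[.5805,.215,.015]),"disc x-",proj(c,[.5395,.215,.015]),proj(c,[.6215,.215,.015]),"grip top",proj(c,[.5805,.215,.045]))
print("scene tcp",proj(s,P),proj(s,P+[0,0,.019]))
a=cv2.resize(c["image"][190:340,130:330],(533,400),interpolation=2)
b=cv2.resize(s["image"][180:255,285:385],(533,400),interpolation=2)[:,130:397]
cv2.imwrite("pics/w3.png",np.hstack([a,b])[...,::-1])
```

```text
[0.58153924 0.21564564 0.02263453] [ 0.355  0.594  0.076  1.052 -0.     1.704]
tcp [255.47893471 222.37500393] z.045 [255.39997205 236.80693886] disc top centre lid [253.81799565 218.62410252] disc x- [194.70786807 206.22300033] [311.4052347  230.70570792] grip top [253.43118375 237.7006373 ]
scene tcp [333.0343494  226.74348379] [334.05436463 219.40331575]
```

View pics/w3.png

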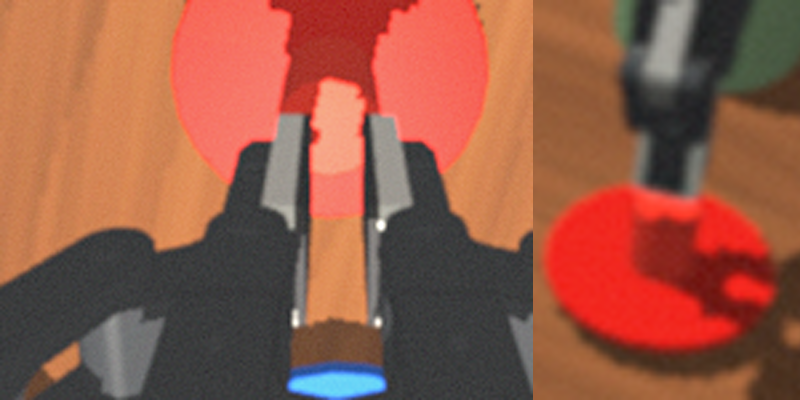

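The picture shows the closed fingertips at z≈0.048, just above the grip top (wrist px (256,233), scene px (335,217)). That is about 25 mm short of the reported TCP. The lid is untouched and centred, so I'll open, go lower in steps while watching the force, and close again.

Request:
drive_tool --rows "50 0 0 0 0; 50 0 0 0 0; 50 0 0 5 0; 50 0 0 5 0; 50 0 0 5 0; 50 0 0 5 0; 50 0 0 0 0"

```text
clock: 4.45
eef_pos: [0.5805, 0.2152, 0.0011]
tool_rot: [0.994, 0.111, -0.001, 0.0]
ft_force: [-0.9, -0.3, -0.6]
grip_width: 0.05
```

Request:
drive_tool --rows "18 0 0 0 0; 18 0 0 0 0; 18 0 0 0 0; 18 0 0 0 0; 18 0 0 0 0"

```text
clock: 4.95
eef_pos: [0.5817, 0.2157, 0.0028]
tool_rot: [0.994, 0.111, 0.0, -0.0]
ft_force: [-0.2, 0.3, 1.3]
grip_width: 0.0207
```

Request:
drive_tool --rows "5 0 0 0 0; 5 0 0 0 0; 5 0 0 0 0; 5 0 0 0 0"

```text
clock: 5.35
eef_pos: [0.5817, 0.2157, 0.0028]
tool_rot: [0.994, 0.111, 0.0, -0.0]
ft_force: [0.3, 0.5, 4.2]
grip_width: 0.0205
```

Run:
```python
from h import *
import pickle
o,c=wrist();pickle.dump(c,open("w4.pkl","wb"))
s=bot.camera("scene");print(o["eef_pos"],o["grip_width"],o["ft_force"],o["clock"])
a=cv2.resize(c["image"][150:350,120:386],(533,400),interpolation=2)
b=cv2.resize(s["image"][180:255,285:385],(533,400),interpolation=2)[:,130:397]
cv2.imwrite("pics/w4.png",np.hstack([a,b])[...,::-1])
```

```text
[0.5817122  0.2156977  0.00278933] 0.02053678796877415 [0.25674825 0.51379    4.17722562] 5.35
```

View pics/w4.png

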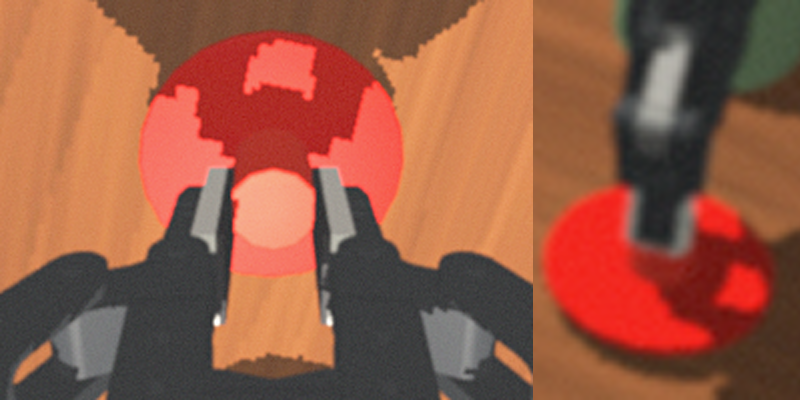

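The lid is gripped: pads on both sides of the grip (disc at wrist-crop (270,155), grip top at (274,208)), low down near the disc. I'll lift it and check.

Request:
drive_tool --rows "5 0 0 -5 0; 5 0 0 -10 0; 5 0 0 -20 0; 5 0 0 -25 0; 5 0 0 -25 0; 5 0 0 -25 0; 5 0 0 -10 0; 5 0 0 0 0"

```text
clock: 6.25
eef_pos: [0.5827, 0.216, 0.1245]
tool_rot: [0.994, 0.111, 0.002, -0.0]
ft_force: [0.4, -0.1, -1.2]
grip_width: 0.0204
```

Run:
```python
from h import *
go([.5785,-.097,.123],[0]*12)
o=bot.get_obs();print(o["grip_width"],o["ft_force"])
```

```text
from [0.5827 0.216  0.1245] clock 6.25 J6 1.7
-6.0 25.0 0.0 0; -6.0 25.0 0.0 0; -6.0 25.0 0.0 0; -6.0 25.0 0.0 0; -6.0 25.0 0.0 0; -6.0 25.0 0.0 0; -6.0 25.0 0.0 0; -6.0 25.0 0.0 0; -6.0 25.0 0.0 0; -6.0 25.0 0.0 0; -6.0 25.0 0.0 0; -6.0 25.0 0.0 0; 
0.02042256735958806 [ 0.39859041 -0.07799188 -1.21206961]
```

Request:
drive_tool --rows "5 -3 12 0 0; 5 -6 25 0 0; 5 -7 30 0 0; 5 -8 32 0 0; 5 -8 33 0 0; 5 -8 33 0 0; 5 -8 33 0 0; 5 -8 33 0 0; 5 -7 30 0 0; 5 -6 25 0 0; 5 -4 18 0 0; 5 0 0 0 0"

```text
clock: 7.45
eef_pos: [0.5752, -0.1002, 0.1202]
tool_rot: [0.994, 0.109, -0.002, -0.0]
ft_force: [-0.9, 0.3, -1.4]
grip_width: 0.0202
```

Request:
drive_tool --rows "5 0 0 0 0; 5 0 0 0 0"

```text
clock: 7.65
eef_pos: [0.5763, -0.0965, 0.1214]
tool_rot: [0.994, 0.111, -0.001, -0.0]
ft_force: [0.6, -0.2, -0.0]
grip_width: 0.0205
```

Run:
```python
from h import *
import pickle
o,c=wrist();pickle.dump(c,open("w5.pkl","wb"))
s=bot.camera("scene");pickle.dump(s,open("s5.pkl","wb"));p=np.array(o["eef_pos"]);print(p,o["tool_rot"],o["grip_width"],o["ft_force"],o["clock"])
print("wrist: disc top pred",proj(c,p+[0,0,.012]),"pot rim pred",proj(c,[.5776,-.0978,.075]));print("scene disc",proj(s,p+[0,0,.010]))
a=cv2.resize(c["image"],(480,360));b=cv2.resize(s["image"][90:210,150:256],(318,360),interpolation=2)
cv2.imwrite("pics/w5.png",np.hstack([a,b])[...,::-1])
```

```text
[ 0.57632433 -0.09653506  0.1214026 ] [ 9.93819911e-01  1.10999483e-01 -9.69428745e-04 -3.99474361e-04] 0.020515787062224074 [ 0.55433274 -0.19275477 -0.0224149 ] 7.65
wrist: disc top pred [255.69905723 229.99094726] pot rim pred [257.17839122 202.27672153]
scene disc [198.93033338 129.54955677]
```

View pics/w5.png

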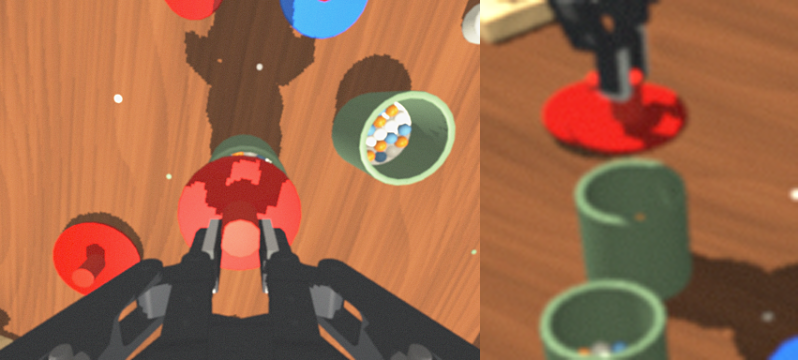

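Run:
```python
from h import *
import pickle
o=bot.get_obs();p=np.array(o["eef_pos"])
s=pickle.load(open("s5.pkl","rb"));w=pickle.load(open("w5.pkl","rb"));w4=pickle.load(open("w4.pkl","rb"))
th=np.linspace(0,2*np.pi,60)
def circ(c,C,r): 
    q=np.array([proj(c,[C[0]+r*np.cos(t),C[1]+r*np.sin(t),C[2]]) for t in th]);return q.min(0).round(1),q.max(0).round(1)
def red(c,u0,u1,v0,v1):
    h=cv2.cvtColor(c["image"],cv2.COLOR_RGB2HSV)[v0:v1,u0:u1].astype(int)
    m=((h[...,0]<6)|(h[...,0]>172))&(h[...,1]>140)&(h[...,2]>90)
    n,l,st,ce=cv2.connectedComponentsWithStats(m.astype(np.uint8)); k=1+st[1:,4].argmax();x,y,a,b,_=st[k];return (x+u0,y+v0),(x+u0+a,y+v0+b)
print("scene red",red(s,150,256,90,170),"pred",circ(s,p+[0,0,.010],.041))
print("wrist red",red(w,170,350,100,310),"pred",circ(w,p+[0,0,.011],.041))
print("w4 red",red(w4,170,350,100,310))
print("pot pred scene",circ(s,[.5776,-.0978,.075],.039))
print("f wrist",f(w),"cam",-w["R"].T@w["t"])
```

```text
scene red ((np.int32(171), np.int32(112)), (np.int32(219), np.int32(142))) pred (array([178.5, 119. ]), array([219.1, 140.7]))
wrist red ((np.int32(190), np.int32(166)), (np.int32(321), np.int32(288))) pred (array([190.5, 164.2]), array([322.8, 286.3]))
w4 red ((np.int32(190), np.int32(165)), (np.int32(321), np.int32(288)))
pot pred scene (array([181.7, 142.2]), array([218.8, 163.5]))
f wrist 290.8393029251424 cam [ 0.56073611 -0.02426455  0.29938803]
```

The lid is level and centred in the hand, and the wrist prediction agrees within 2 px. In the scene view its left edge only looks wide because the large lid lies behind it, and its right and lower edges match. The pot rim matches its predicted position too. I'm lowering it now.

Request:
drive_tool --rows "5 1 1 10 0; 5 0 0 15 0; 5 0 0 12 0; 5 0 0 5 0; 5 0 0 3 0; 5 0 0 2 0; 5 0 0 0 0; 5 0 0 0 0"

```text
clock: 8.55
eef_pos: [0.5788, -0.0979, 0.0759]
tool_rot: [0.994, 0.111, 0.001, 0.0]
ft_force: [-0.0, -0.1, -0.6]
grip_width: 0.0206
```

Request:
drive_tool --rows "5 0 0 2 0; 5 0 0 0 0; 5 0 0 1 0; 5 0 0 0 0"

```text
clock: 8.95
eef_pos: [0.5783, -0.0978, 0.0723]
tool_rot: [0.994, 0.111, -0.0, -0.0]
ft_force: [-1.0, 0.0, -0.1]
grip_width: 0.0207
```

Request:
drive_tool --rows "5 0 0 2 0; 5 0 0 0 0; 5 0 0 1 0; 5 0 0 0 0; 5 0 0 0 0"

```text
clock: 9.45
eef_pos: [0.5783, -0.0978, 0.0694]
tool_rot: [0.994, 0.111, -0.0, -0.0]
ft_force: [-0.5, 0.8, -0.3]
grip_width: 0.0208
```

Request:
drive_tool --rows "5 0 0 1 0; 5 0 0 0 0; 5 0 0 0 0"

```text
clock: 9.75
eef_pos: [0.5783, -0.0978, 0.0684]
tool_rot: [0.994, 0.111, -0.0, -0.0]
ft_force: [0.2, 0.5, -1.4]
grip_width: 0.0205
```

Request:
drive_tool --rows "5 0 0 1 0; 5 0 0 0 0; 5 0 0 0 0"

```text
clock: 10.05
eef_pos: [0.5785, -0.0979, 0.0679]
tool_rot: [0.994, 0.111, 0.0, 0.0]
ft_force: [-0.9, -0.3, 3.3]
grip_width: 0.0204
```

Request:
drive_tool --rows "5 0 0 1 0; 5 0 0 0 0; 5 0 0 0 0"

```text
clock: 10.35
eef_pos: [0.5788, -0.0979, 0.0676]
tool_rot: [0.994, 0.111, 0.001, 0.0]
ft_force: [-3.8, -0.7, 6.3]
grip_width: 0.0205
```

Contact came at TCP z = 0.068, exactly the expected seat height, with 6 N now. I'll relax slightly, open slowly and retreat.

Request:
drive_tool --rows "5 0 0 -1 0; 18 0 0 0 0; 22 0 0 0 0; 26 0 0 0 0; 32 0 0 0 0; 40 0 0 0 0; 50 0 0 0 0; 60 0 0 0 0; 60 0 0 0 0"

```text
clock: 11.25
eef_pos: [0.5783, -0.0978, 0.0673]
tool_rot: [0.994, 0.111, -0.0, -0.0]
ft_force: [0.6, 0.7, 0.2]
grip_width: 0.0602
```

Request:
drive_tool --rows "60 0 0 -5 0; 60 0 0 -10 0; 60 0 0 -20 0; 60 0 0 -30 0; 60 0 0 -30 0; 60 0 -40 0 0; 60 0 -40 0 0; 60 0 -40 0 0; 60 0 -30 0 0; 60 0 0 0 0; 60 0 0 0 0"

```text
clock: 12.35
eef_pos: [0.5456, 0.049, 0.1634]
tool_rot: [0.994, 0.112, 0.001, 0.0]
ft_force: [1.2, -0.3, 0.3]
grip_width: 0.0603
```

Run:
```python
from h import *
t=bot.camera("top");s=bot.camera("scene");o=bot.get_obs();print(o["eef_pos"],o["clock"],o["ft_force"])
th=np.linspace(0,2*np.pi,60)
def circ(c,C,r):
    q=np.array([proj(c,[C[0]+r*np.cos(a),C[1]+r*np.sin(a),C[2]]) for a in th]);return q.min(0).round(1),q.max(0).round(1)
for n,c in(("top",t),("scene",s)): print(n,"disc pred",circ(c,[.5776,-.0978,.078],.041))
a=cv2.resize(t["image"][100:300,180:420],(480,400),interpolation=2);b=cv2.resize(s["image"][100:200,160:240],(320,400),interpolation=2)
cv2.imwrite("pics/end.png",np.hstack([a,b])[...,::-1])
```

```text
[0.54579367 0.04776045 0.16295769] 12.45 [0.65347205 0.77142107 1.3249913 ]
top disc pred (array([291.4, 154.9]), array([330.9, 193.9]))
scene disc pred (array([180.6, 140.5]), array([219.7, 162.9]))
```

View pics/end.png

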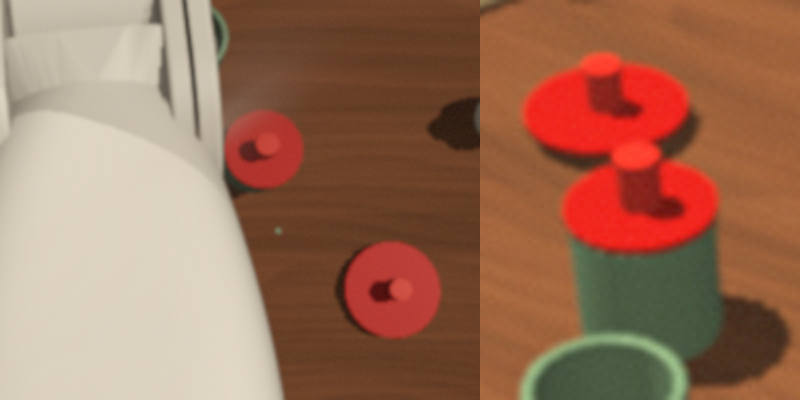

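The lid lies flat on the pot. Top-view disc bounds are u 292–332, v 155–194 and scene bounds u 180–219, v 140–162, both within about 1 px of a seated disc centred on the pot. The large lid is in place and the arm is clear.

```bash
python3 -c "
from workcell import bot
bot.job_done()"
```

```text
the job is handed in; nothing more can be done
```

I gripped the medium red lid, set it on the rightmost green pot and handed the job in at about 12.5 s. No verdict was reported.

**Final checks:** The lid met the rim at TCP z ≈ 0.068 m, the expected seat height. In the top and scene pictures the seated disc is flat and within about 1 px (roughly 2 mm) of centre on the pot. The large lid is where it was and the arm is clear.

**What disagreed:**
- **First grasp:** It closed on nothing, because the fingertips sit about 25 mm short of the stated TCP. I lowered 20 mm and the second grasp held. The lid was not disturbed.
- **Grip width:** It read about 20.5 mm on the 24 mm grip. The hold was firm all the same.

**Not checked:** The small lid was hidden by the arm in the last top picture. Nothing came near it at any point.

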